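# Make up the incubator tray for a soft-agar assay

### The job

Make up the incubator tray around the six-well plate and the large round dish, which stay where they are: stack the medium dish centred on the large dish and the small dish centred on the medium one; stand the empty water beaker on the tray in the middle between the plate and the large dish; and lay the data logger directly behind the beaker, midway between it and the tray's back edge (the edge opposite the pull tab), its long side along that edge. Keep the dishes level, set everything down gently without dropping it, and leave the tube rack, bottle and pen alone.

Things in the scene. Friction and masses are not known exactly. Their poses are not given: they have to be found in the camera images.
- tray: fixed flat stainless-steel tray on the bench, 240 mm front to back (its x) by 350 mm wide (its y); floor 3 mm thick, edge lip 4 mm thick and 12 mm high above the bench all round (the rolled edge's top is 15 mm up). Origin: centre of its underside, on the bench; x points from the front edge, which has the pull tab and lies nearest the robot, to the back edge; y to its left; z up. The tab reaches 26 mm out from the front edge
- big_dish: large clear round dish with its lid on and a pink agar layer inside, 94 mm across, 20 mm high, loose, standing on one half (left or right) of the tray, its centre about 110 mm from the tray's centre and within 5 mm of the tray's line from left to right through its centre. Origin: centre of its underside, 3 mm above the bench; flat top 20 mm above that. Its yaw means nothing
- well_plate: clear rectangular six-well plate with its lid on and pink agar in its wells, 128 by 86 by 20 mm high, loose, standing on the tray's other half at the same distance as the large dish, its long side front to back to within 4 degrees. Origin: centre of its underside, 3 mm above the bench; x along its 128 mm side, z up
- mid_dish_mid (a point): medium clear round dish with its lid fixed on and pink agar inside, 60 mm across, 15 mm high, loose, standing flat on the bench. Point: its centre, 7.5 mm above its underside; z up, its yaw means nothing. Can be gripped across its lid in any direction (the base below the lid is 3 mm narrower)
- small_dish_mid (a point): small clear round dish with its lid fixed on and pink agar inside, 39 mm across, 12 mm high, loose, standing flat on the bench. Point: its centre, 6 mm above its underside; z up, its yaw means nothing. Can be gripped across its lid in any direction (the base below the lid is 3 mm narrower)
- beaker_mid (a point): small empty open glass beaker, 44 mm across, 58 mm high, 2.5 mm wall, with a tiny pouring lip, loose, standing upright on the bench. Point: its centre, 29 mm above its underside; z up, its yaw means nothing. Can be gripped across the outside of its upper half
- logger_mid (a point): white plastic data logger, a rounded box 36 mm (its x) by 60 mm (its y, the long side) by 22 mm high with a small grey display on top, loose, lying flat on the bench, display up. Point: its centre, 11 mm above its underside; z up. Can be gripped across its 36 mm width; which of its long sides ends up in front does not matter
- tube_rack: bystander, leave alone: white rack of orange-capped tubes, 96 by 140 mm, 114 mm high, beyond the tray. Origin: centre of its underside
- reagent_bottle: bystander, leave alone: bottle with a blue cap, 70 mm across, 140 mm high, beyond the tray. Origin: centre of its underside
- marker_pen: bystander, leave alone: white marker pen with a green cap, 135 mm long (along its y), 17 mm high, lying beyond the tray. Origin: centre of its underside
Mind the look-alikes: they are no part of the job. There is more than one size of the part that bears beaker_mid; the job needs the smallest.

How it is judged:
At the end, for the whole second after the job is handed in: Medium dish on the large and small on the medium, centred within 10 mm; beaker on the tray 95 to 125 mm from the centres of plate and large dish, within 15 mm of the tray's middle line; logger within 15 mm (x, y) of 69 mm behind the tray's centre and 15 degrees; all upright, released, at rest (horizontal distance between mid_dish_mid and big_dish below 0.01 m and z of mid_dish_mid in the frame of big_dish between 0.0245 and 0.0305 m and horizontal distance between small_dish_mid and mid_dish_mid below 0.01 m and z of small_dish_mid in the frame of mid_dish_mid between 0.0105 and 0.0165 m and horizontal distance between beaker_mid and well_plate between 0.095 and 0.125 m and horizontal distance between beaker_mid and big_dish between 0.095 and 0.125 m and x of beaker_mid in the frame of tray between -0.015 and 0.015 m and z of beaker_mid in the frame of tray between 0.028 and 0.036 m and x of logger_mid in the frame of tray between 0.054 and 0.084 m and y of logger_mid in the frame of tray between -0.015 and 0.015 m and z of logger_mid in the frame of tray between 0.01 and 0.018 m and angle between the y axis of logger_mid and the y axis of tray, either way round below 0.26 rad and angle between each of mid_dish_mid, small_dish_mid, beaker_mid, logger_mid's own z axis and vertical below 0.12 rad and linear speed of each of mid_dish, small_dish, beaker, logger below 0.02 m/s and contact force between the fingers and mid_dish below 0.1 N and contact force between the fingers and small_dish below 0.1 N and contact force between the fingers and beaker below 0.1 N and contact force between the fingers and logger below 0.1 N); the robot touches nothing.
It fails at once if the large dish or the six-well plate pushed more than 12 mm from where it stood (distance of any of big_dish, well_plate from where it was at the start of the episode above 0.012 m).
It fails at once if a bystander (tube rack, bottle, pen) moved more than 20 mm (distance of any of tube_rack, reagent_bottle, marker_pen from where it was at the start of the episode above 0.02 m).
It fails at once if a lidded dish tipped more than 25 degrees (angle between any of mid_dish_mid, small_dish_mid, big_dish, well_plate's own z axis and vertical above 0.44 rad).
It fails at once if one of the four things dropped or thrown: faster than 0.7 m/s (a fall of about 25 mm) while the fingers do not hold it ((linear speed of mid_dish above 0.7 m/s and contact force between the fingers and mid_dish below 0.02 N) or (linear speed of small_dish above 0.7 m/s and contact force between the fingers and small_dish below 0.02 N) or (linear speed of beaker above 0.7 m/s and contact force between the fingers and beaker below 0.02 N) or (linear speed of logger above 0.7 m/s and contact force between the fingers and logger below 0.02 N)).
It also fails if it takes over 112 s, if anything falls off the work surface, if the arm or the gripper's body presses on something with over 40 N, if the wrist force passes 120 N, or if a joint passes its speed limit or range.

### The arm

A 6-joint arm with a two-finger parallel gripper is mounted at the origin on the work surface. World frame = base frame: x ahead of the robot, y to its left, z up, the work surface at z = 0. Lengths are in m, angles in rad, forces in N, time in s.
With the tool pointing down it reaches from about 0.35 to 0.975 m from the base axis. Payload 4.9 kg.
Tool frame: the origin (TCP) lies midway between the tips of the shut fingers; the grasp point (between the pads) lies behind it (manip.tcp_to_grasp is the z of the grasp point in the tool frame, in m); z points along the fingers, y is the direction in which the jaws open and shut (so a half turn about z gives the same grasp; the last joint's range is limited). The gripper opens to 85 mm and grips with 20 to 120 N. Pads are 22 mm wide; open, the fingers measure 114 mm over their backs; the gripper's body (76 mm by 85 mm) begins 54 mm behind the grasp point. The pads swing forward as they close: fully open they stand 13 mm farther back than shut.
Start: joints at [1.109, 0.053, 1.613, -0, 1.476, -0.119], TCP at [0.21, 0.589, 0.231] pointing down, gripper open.
Joint ranges: [-3.01, 3.01], [-1.01, 2.22], [0.06, 2.58], [-1.02, 4.17], [0.09, 2.62], [-3.14, 3.14]. Speed limits (rad/s): [2.57, 2.57, 3.14, 3.14, 3.14, 3.14].

### API

Orientations are given as a unit quaternion [w, x, y, z].
In Python, from plant import status, vision, order, regions_of, manip gives the robot as it stands. The module is installed in compiled form; this text tells all that it offers.
- The arm moves only by the shell command python3 -m crank 'ROWS'. ROWS is JSON, one flat list of numbers, 5 for each row, row after row: the shift along the tool's x, y, z in mm, then the turn about the tool's z in degrees, then the opening in per cent of the stroke, from 0 (shut) to 100 (fully open). In form: [tx, ty, tz, yaw, fingers, tx, ty, tz, yaw, fingers, ...]. A call has exactly 10 rows; each row is the pose to reach, as a shift and turn from the pose commanded when the call began, along the tool's axes at that moment; what a row does not reach only later rows make up. A row lasts 1/10 s, in which the tool goes at most 50 mm and 8.59 degrees, less where a joint would pass 70% of its speed; a pose out of reach is approached as far as the arm can. A call with a gripper value outside its range is refused whole. The fingers move at their own pace and stop on an object; the grip force is fixed at half the most. Time passes only in rows, so rows that repeat a pose let the fingers close, or fill a call up. It gives the time, the measured TCP pose, the force and the opening at its end, in the units of the state.
- status.state(): the state, without advancing time (a new reading comes with each control period).
- vision.grab_frame(name): name is "scene" or "top" or "wrist"; returns (picture, depth): 480x640x3 uint8, red, green, blue; 480x640 float32, m along the optical axis (not along the pixel's ray), 0 where there is no reading.
- vision.get_calibration(name): a dict with "camera_matrix" (3x3 intrinsics, pixels), "k1" (the pictures are not rectified: a ray, as slopes to the right and down, at radius r is drawn at 1 + k1 r^2 times it, then the intrinsics apply), "R" (3x3) and "t" (3): a world point X has camera coordinates R X + t. Camera axes: x right, y down, z forward; pixel columns grow to the right and rows downward; lengths in m; the calibration is good to about 2 mm. A picture is of the moment at which its call begins: read the wrist's pose just before it. get_calibration takes no time and is no camera call; for the wrist camera it gives the pose at the moment of the call.
- order.job_done(): hands the job in, once; it reports no verdict.
Trained networks look in the newest picture that a camera, given by its name, has taken for a name from the list of things; names that differ only in an ending like _2 or _b are one class to them, and where a whole thing is asked for, a point or a joint stands for the part that bears it (a point fixed in the world has none). Each returns a list of dicts, best first, with "confidence" (0 to 1); they miss things now and then, are a little off and sometimes report something else, mostly with a low value. They report only what shows in the picture. A call takes as long as a camera call. They do not tell look-alikes from the thing itself.
- regions_of(camera, name): "region" (480x640 bool, what is visible of it) and "extent" ([centre column, centre row, width, height] in pixels, round what is visible of it).
The state is a dict: "time": time; "joint_pos": joint angles; "joint_vel": joint speeds; "joint_efforts": joint torques, N m; "tool_pos": TCP position; "tool_rot": TCP orientation; "contact_force": force on the tool from outside, world axes, zero at the start; "ft_torque": the same for the moment, N m; "gripper_width": opening from 0.0 (shut) to 1.0 (fully open).
Only numpy, scipy, OpenCV 4.12 (cv2) and the standard library are available. Lean on these libraries where they do the work, as an engineer would, in place of code of your own. Each camera call takes 0.05 s, during which the arm holds its last target. There are 200 camera calls.

## Working session

There is one attempt and no reset: what is moved stays moved. The work goes in short steps, Python scripts to look and compute and a shell command to move; the robot and the scene stay as the last step left them, time stands still between calls to the robot, and variables do not carry over. Pictures are saved under pics/ and viewed, on a budget of 14 in all, crops included, one or two more only if the job needs it, and the job is handed in when it is done.

```bash
mkdir -p pics; cat > h.py <<'E'
import numpy as np, cv2
from plant import status, vision, order, regions_of, manip
def cal(n):
    c=vision.get_calibration(n); return np.array(c["camera_matrix"]),c["k1"],np.array(c["R"]),np.array(c["t"])
def ray(c,uv):
    K,k,R,t=c; uv=np.atleast_2d(np.asarray(uv,float))
    p=cv2.undistortPoints(uv.reshape(-1,1,2),K,np.array([k,0,0,0,0.])).reshape(-1,2)
    d=np.c_[p,np.ones(len(p))]
    return -R.T@t, d@R
def onz(c,uv,z):
    o,d=ray(c,uv); s=(z-o[2])/d[:,2]; return o+d*s[:,None]
def cloud(c,depth,mask):
    v,u=np.nonzero(mask&(depth>0)); o,d=ray(c,np.c_[u,v]); return o+d*depth[v,u][:,None]
def save(n,img): cv2.imwrite("pics/"+n,cv2.cvtColor(img,cv2.COLOR_RGB2BGR))
E
python3 - <<'E'
from h import *
print(status.state()["tool_rot"],manip.tcp_to_grasp)
for n in("scene","top"):
    im,d=vision.grab_frame(n); save(n+"0.png",im); c=cal(n); print(n,-c[2].T@c[3],(d>0).mean())
    for k in["tray","big_dish","well_plate","mid_dish_mid","small_dish_mid","beaker_mid","logger_mid"]:
        for r in regions_of(n,k)[:4]:
            P=cloud(c,d,r["region"]); 
            print(k,round(r["confidence"],2),np.round(r["extent"]),np.round(np.median(P,0),3) if len(P) else None,np.round(np.percentile(P,[2,98],axis=0),3).tolist() if len(P) else None)
E
```

```text
[-2.89850812e-04  1.70555604e-01  9.85347532e-01 -9.70842895e-04] -0.0187
scene [1.3657418  0.70602716 0.80436821] 0.9805501302083334
tray 0.58 [324. 242. 171. 111.] [0.563 0.023 0.004] [[0.411, -0.175, -0.0], [0.691, 0.185, 0.016]]
big_dish 0.95 [344. 252.  43.  32.] [0.581 0.115 0.022] [[0.533, 0.067, 0.004], [0.619, 0.154, 0.026]]
well_plate 0.88 [292. 215.  58.  40.] [ 0.538 -0.092  0.021] [[0.468, -0.149, 0.003], [0.595, -0.05, 0.025]]
mid_dish_mid 0.76 [419. 295.  30.  23.] [0.584 0.316 0.014] [[0.552, 0.289, 0.003], [0.608, 0.342, 0.018]]
small_dish_mid 0.44 [224. 198.  14.  10.] [ 0.586 -0.3    0.011] [[0.562, -0.323, -0.001], [0.603, -0.285, 0.016]]
beaker_mid 0.97 [447. 248.  18.  30.] [0.435 0.292 0.039] [[0.4, 0.256, 0.001], [0.446, 0.311, 0.06]]
beaker_mid 0.83 [482. 268.  34.  52.] [0.485 0.399 0.055] [[0.437, 0.368, 0.005], [0.498, 0.426, 0.082]]
logger_mid 0.75 [265. 175.  17.  17.] [ 0.448 -0.277  0.021] [[0.418, -0.315, 0.001], [0.47, -0.255, 0.026]]
logger_mid 0.36 [254. 282.  39.  39.] [0.781 0.027 0.013] [[0.764, -0.046, 0.002], [0.796, 0.084, 0.018]]
top [0.4311
[... 495 characters left out ...]
103  0.022] [[0.464, -0.149, 0.007], [0.59, -0.057, 0.025]]
mid_dish_mid 0.74 [177. 230.  32.  28.] [0.577 0.308 0.014] [[0.553, 0.281, 0.01], [0.604, 0.336, 0.018]]
small_dish_mid 0.74 [473. 220.  18.  22.] [ 0.584 -0.307  0.012] [[0.568, -0.324, 0.009], [0.6, -0.29, 0.015]]
beaker_mid 0.82 [125. 288.  52.  38.] [0.466 0.404 0.047] [[0.436, 0.362, 0.002], [0.494, 0.422, 0.082]]
beaker_mid 0.72 [128. 355.  50.  42.] [0.34  0.392 0.047] [[0.313, 0.35, 0.002], [0.371, 0.409, 0.082]]
beaker_mid 0.61 [182. 309.  34.  26.] [0.423 0.293 0.027] [[0.401, 0.264, -0.001], [0.445, 0.307, 0.06]]
logger_mid 0.87 [475. 293.  30.  30.] [ 0.439 -0.291  0.022] [[0.411, -0.318, 0.003], [0.466, -0.263, 0.026]]
```

View pics/top0.png

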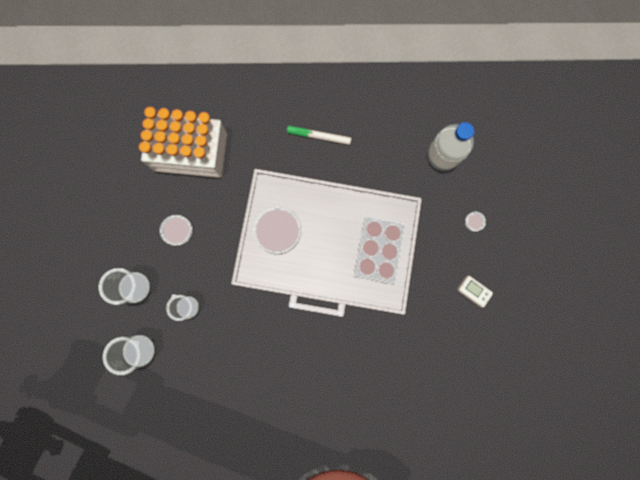

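View pics/scene0.png

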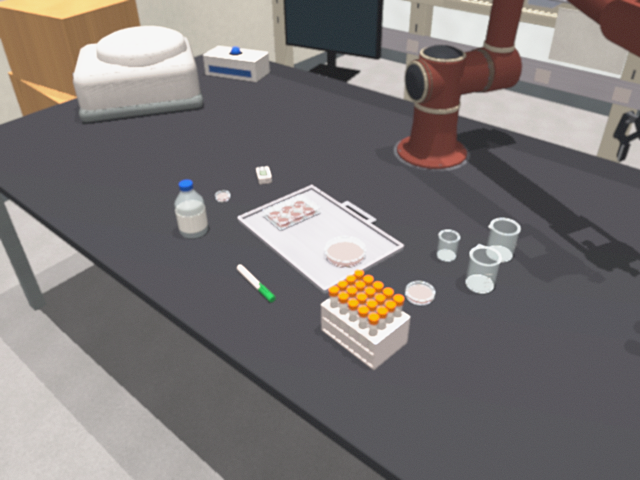

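The top view shows the small beaker at (182,308), with the two larger look-alikes at (125,288) and (128,355). The medium dish is at (176,230), the small dish at (475,221) and the logger at (475,291), rotated. On the tray, the large dish is at (278,231) and the plate at (379,250). The tab is at (317,305), so the tray is slightly yawed. Next I'll refine these positions with ray–plane geometry.

```bash
python3 - <<'E'
from h import *
im,d=vision.grab_frame("top")
Z={"tray":.015,"big_dish":.023,"well_plate":.023,"mid_dish_mid":.015,"small_dish_mid":.012,"logger_mid":.022}
for n in("top","scene"):
    if n=="scene": vision.grab_frame(n)
    c=cal(n)
    for k,z in Z.items():
        rs=regions_of(n,k)
        if not rs: print("none",k); continue
        m=rs[0]["region"].astype(np.uint8); cn=max(cv2.findContours(m,0,cv2.CHAIN_APPROX_NONE)[0],key=cv2.contourArea)
        P=onz(c,cn.reshape(-1,2),z)[:,:2].astype(np.float32)
        (ct,sz,a)=cv2.minAreaRect(P*1000); ci=cv2.minEnclosingCircle(P*1000)
        print(n,k,round(rs[0]["confidence"],2),np.round(ct),np.round(sz),round(a,1),"circ",np.round(ci[0]),round(ci[1]))
        if k=="tray": print(np.round(cv2.boxPoints((ct,sz,a))).tolist())
c=cal("top")
print("beaker base/rim",onz(c,[[189,307]],0),onz(c,[[176,308]],.058))
c=cal("wrist"); s=status.state()
from scipy.spatial.transform import Rotation as Ro
R=Ro.from_quat(s["tool_rot"],scalar_first=True).as_matrix(); p=np.array(s["tool_pos"])
print("cam in tool",R.T@(-c[2].T@c[3]-p),"\n",np.round(c[2]@R,3),c[0][0,0],p,"toolR\n",np.round(R,3))
E
```

```text
top tray 0.69 [578. 308.] [60. 60.] 0.9 circ [579. 307.] 32
[[548.0, 337.0], [549.0, 277.0], [609.0, 278.0], [608.0, 338.0]]
top big_dish 0.63 [572. 104.] [92. 91.] 33.4 circ [572. 104.] 48
top well_plate 0.82 [ 526. -104.] [ 88. 132.] 77.3 circ [ 527. -103.] 75
top mid_dish_mid 0.89 [578. 308.] [60. 60.] 0.9 circ [578. 308.] 32
top small_dish_mid 0.87 [ 584. -308.] [40. 38.] 88.8 circ [ 583. -307.] 21
top logger_mid 0.59 [ 440. -290.] [67. 44.] 49.7 circ [ 440. -290.] 35
scene tray 0.72 [545.  12.] [365. 275.] 78.6 circ [559.   7.] 215
[[375.0, -140.0], [644.0, -194.0], [716.0, 164.0], [447.0, 218.0]]
scene big_dish 0.68 [580. 114.] [114.  92.] 39.0 circ [581. 113.] 58
scene well_plate 0.98 [539. -91.] [113. 144.] 77.5 circ [540. -91.] 87
scene mid_dish_mid 0.79 [584. 317.] [72. 59.] 32.6 circ [585. 315.] 37
scene small_dish_mid 0.69 [ 589. -299.] [51. 32.] 47.7 circ [ 591. -301.] 26
scene logger_mid 0.73 [410. 283.] [119.  45.] 23.9 circ [409. 285.] 59
beaker base/rim [[0.42251333 0.28315024 0.        ]] [[0.42188059 0.2915948  0.058     ]]
cam in tool [ 0.06840904  0.00044484 -0.14278774] 
 [[ 0.001  1.    -0.001]
 [-0.961  0.    -0.275]
 [-0.275  0.001  0.961]] 354.08629289191583 [0.21009132 0.58861653 0.23129418] toolR
 [[-0.942  0.336  0.   ]
 [ 0.336  0.942 -0.   ]
 [-0.     0.    -1.   ]]
```

Top-camera estimates: tray yaw about -12.5°, medium dish (578,308), beaker (422,287), small dish (584,-308), logger (440,-290). I'll move above the medium dish and turn so the jaws lie along the tray's x.

```bash
python3 -m crank '[-44,-14,0,8.3,100,-88,-28,0,16.6,100,-132,-42,0,24.9,100,-176,-56,0,33.2,100,-220,-70,0,41.5,100,-264,-84,0,49.8,100,-308,-98,0,58.1,100,-352,-112,0,66.4,100,-396,-126,0,74.7,100,-441,-141,0,83,100]'
cat >> h.py <<'E'
from scipy.spatial.transform import Rotation as Ro
def tool():
    s=status.state(); return np.array(s["tool_pos"]),Ro.from_quat(s["tool_rot"],scalar_first=True).as_matrix()
def rel(xyz):  # world target -> mm shift in tool axes
    p,R=tool(); return np.round(1000*R.T@(np.array(xyz)-p),1)
def ang():
    R=tool()[1]; return np.degrees(np.arctan2(R[1,0],R[0,0]))
def look(cam,names,pic=None):
    im,d=vision.grab_frame(cam); c=cal(cam)
    if pic: save(pic,im)
    for k,z in names.items():
        for r in regions_of(cam,k)[:2]:
            m=r["region"].astype(np.uint8); cs=cv2.findContours(m,0,cv2.CHAIN_APPROX_NONE)[0]
            cn=max(cs,key=cv2.contourArea); P=(onz(c,cn.reshape(-1,2),z)[:,:2]*1000).astype(np.float32)
            ct,sz,a=cv2.minAreaRect(P); ci=cv2.minEnclosingCircle(P)
            D=cloud(c,d,r["region"])
            print(k,round(r["confidence"],2),np.round(r["extent"]),"rect",np.round(ct,1),np.round(sz),round(a,1),"circ",np.round(ci[0],1),round(ci[1],1),"z95",np.round(np.percentile(D[:,2],95),4) if len(D) else None)
E
python3 - <<'E'
from h import *
print(tool()[0],ang(),np.round(status.state()["joint_pos"],2))
look("wrist",{"mid_dish_mid":.015,"big_dish":.023,"tray":.015},"w1.png")
E
```

```text
time: 2.5
tool_pos: [0.5793, 0.3063, 0.2314]
tool_rot: [-0.0, 0.782, 0.623, 0.0]
contact_force: [0.1, 0.2, -0.1]
gripper_width: 1.002
[0.5793265  0.30633802 0.23144959] 77.0208055850189 [0.37 0.12 1.54 0.   1.48 0.6 ]
mid_dish_mid 0.67 [316. 198.  58.  59.] rect [586.7 306.3] [61. 59.] 76.4 circ [587.  306.1] 31.1 z95 0.0161
big_dish 0.9 [350. 359.  80.  71.] rect [580.2 110.8] [95. 92.] 81.2 circ [579.5 107. ] 51.7 z95 0.0243
big_dish 0.33 [521. 380.  29.  90.] rect [787.1  75.8] [25. 17.] 74.9 circ [786.8  75.9] 14.2 z95 0.0171
tray 0.84 [334. 355. 207. 110.] rect [572.1 105.6] [150. 230.] 77.1 circ [572.3 118. ] 123.1 z95 0.0144
tray 0.45 [315. 196.  60.  54.] rect [586.5 307.5] [59. 58.] 76.4 circ [587.3 306.5] 30.3 z95 0.0161
```

View pics/w1.png

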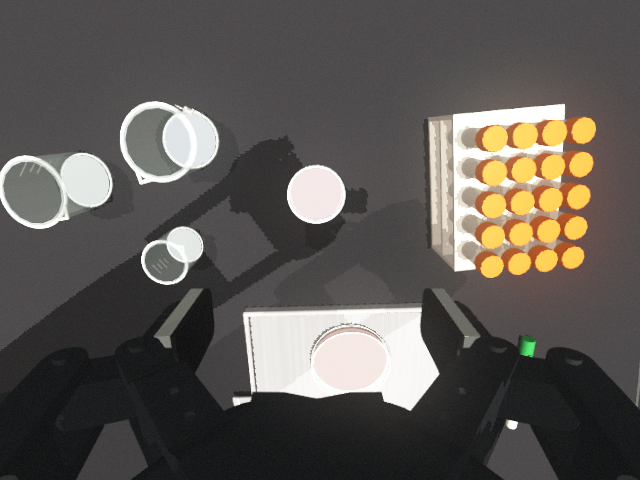

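The medium dish sits at pixel (316,195), level with the finger midline near column 320. The wrist estimate is about 8 mm off the top one in x, so I'll check the calibration.

```bash
python3 - <<'E'
from h import *
c=cal("wrist"); p,R=tool(); print(c[0],c[1],R.T@(-c[2].T@c[3]-p),"\n",np.round(c[2]@R,4),np.round(status.state()["joint_vel"],4))
for z in (0,.1,.2,.212): 
    X=np.array([[p[0],p[1],z]]); 
    print(z,cv2.projectPoints(X,cv2.Rodrigues(c[2])[0],c[3],c[0],np.array([c[1],0,0,0,0.]))[0].ravel())
print(cal("top")[0],cal("top")[1])
look("wrist",{"mid_dish_mid":.015}); look("top",{"mid_dish_mid":.015,"big_dish":.023,"well_plate":.023})
E
```

```text
[[354.08629289   0.         316.77416338]
 [  0.         354.08629289 231.14697937]
 [  0.           0.           1.        ]] -0.05930011976539849 [ 0.070495    0.00189435 -0.14279917] 
 [[ 6.000e-04  1.000e+00  1.800e-03]
 [-9.613e-01  1.000e-03 -2.754e-01]
 [-2.754e-01 -1.500e-03  9.613e-01]] [ 0.0378 -0.0174  0.0154  0.0033  0.0003 -0.0008]
0 [315.76716583 198.27994747]
0.1 [315.09599476 221.5851172 ]
0.2 [313.73570208 268.92626463]
0.212 [313.4730146 278.085087 ]
[[440.60480892   0.         325.25880734]
 [  0.         440.60480892 237.47892236]
 [  0.           0.           1.        ]] 0.007228307625585484
mid_dish_mid 0.6 [318. 198.  58.  58.] rect [579.9 313.5] [59. 59.] 77.5 circ [580.8 313. ] 30.7 z95 0.0165
mid_dish_mid 0.24 [513. 193. 167. 174.] rect [779.4 266.3] [180. 174.] 83.8 circ [777.5 266.6] 120.3 z95 0.1146
mid_dish_mid 0.58 [178. 231.  29.  32.] rect [577.  308.1] [61. 60.] 45.5 circ [576.5 307.7] 32.4 z95 0.0168
big_dish 0.58 [276. 229.  48.  48.] rect [572.1 104.5] [94. 93.] 43.8 circ [572.3 104.5] 47.9 z95 0.0251
well_plate 0.59 [379. 251.  56.  68.] rect [ 527.  -103.3] [ 92. 132.] 75.8 circ [ 525.2 -103.9] 74.3 z95 0.0247
well_plate 0.27 [328. 244. 188. 145.] rect [536.9   2.8] [347. 263.] 78.5 circ [5.497e+02 2.000e-01] 205.7 z95 0.0142
```

```bash
python3 -m crank '[0,0,40,0,100,0,0,80,0,100,0,0,110,0,100,0,0,130,0,100,0,0,130,0,100,0,0,130,0,100,0,0,130,0,100,0,0,130,0,100,0,0,130,0,100,0,0,130,0,100]'
python3 - <<'E'
from h import *
print(tool()[0],ang(),np.round(status.state()["joint_vel"],4))
look("wrist",{"mid_dish_mid":.015})
print(tool()[0])
E
```

```text
time: 4.0
tool_pos: [0.5785, 0.3078, 0.1022]
tool_rot: [0.0, 0.781, 0.625, 0.001]
contact_force: [-0.4, -0.5, -0.5]
gripper_width: 0.999
[0.5784565  0.30775002 0.1022225 ] 77.3564446109008 [-0.0011  0.0052  0.0041 -0.0008 -0.0002 -0.0005]
mid_dish_mid 0.62 [317. 232.  91.  86.] rect [581.  312.7] [59. 60.] 29.9 circ [581.  312.6] 30.6 z95 0.0159
[0.57817926 0.30760726 0.10167451]
```

```bash
python3 -m crank '[3.5,1,30,0,100,3.5,1,60,0,100,3.5,1,85,0,100,3.5,1,97,0,100,3.5,1,102,0,100,3.5,1,102,0,100,3.5,1,102,0,100,3.5,1,102,0,60,3.5,1,102,0,50,3.5,1,102,0,50]'
python3 -m crank '[0,0,0,0,50,0,0,0,0,50,0,0,0,0,50,0,0,0,0,50,0,0,-10,0,50,0,0,-40,0,50,0,0,-80,0,50,0,0,-100,0,50,0,0,-100,0,50,0,0,-100,0,50]'
python3 - <<'E'
from h import *
look("wrist",{"mid_dish_mid":.117,"big_dish":.023},"w2.png")
print(tool()[0],status.state()["gripper_width"])
E
```

```text
time: 5.1
tool_pos: [0.5812, 0.3114, 0.0014]
tool_rot: [0.0, 0.781, 0.625, 0.002]
contact_force: [0.4, 0.7, 5.6]
gripper_width: 0.67
time: 6.1
tool_pos: [0.5795, 0.3107, 0.0992]
tool_rot: [0.0, 0.781, 0.625, -0.0]
contact_force: [0.1, 0.3, -1.9]
gripper_width: 0.669
mid_dish_mid 0.91 [318. 303. 145. 136.] rect [581.7 315.4] [59. 55.] 77.4 circ [581.7 315.3] 29.9 z95 0.1123
[0.57823004 0.31017254 0.09670686] 0.6752775277285666
```

View pics/w2.png

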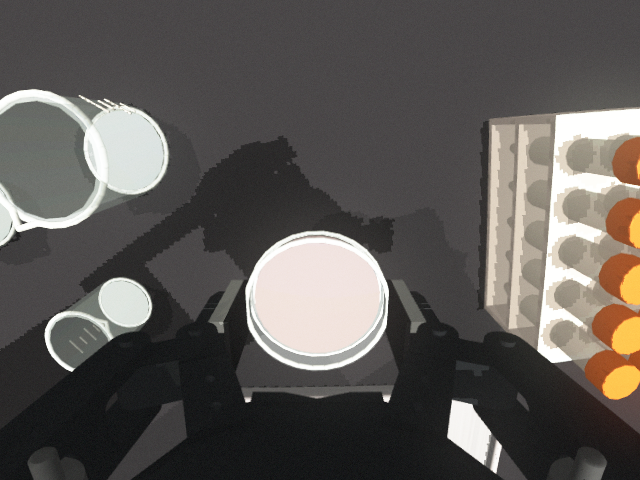

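Dish held. Next I'll go past the big dish so the wrist camera sees it beside the held dish.

```bash
python3 -m crank '[-30,5,-30,0,50,-70,10,-60,0,50,-110,15,-60,0,50,-150,20,-60,0,50,-190,25,-60,0,50,-230,30,-60,0,50,-265,36,-60,0,50,-290,40,-60,0,50,-290,40,-60,0,50,-290,40,-60,0,50]'
python3 -m crank '[0,0,0,0,50,0,0,0,0,50,0,0,0,0,50,0,0,0,0,50,0,0,0,0,50,0,0,0,0,50,0,0,0,0,50,0,0,0,0,50,0,0,0,0,50,0,0,0,0,50]'
python3 - <<'E'
from h import *
p,R=tool();print(p,ang())
look("wrist",{"mid_dish_mid":p[2]+.0145,"big_dish":.023,"tray":.015,"well_plate":.023},"w3.png")
print(tool()[0],status.state()["gripper_width"])
E
```

```text
time: 7.25
tool_pos: [0.5546, 0.0189, 0.1578]
tool_rot: [-0.001, 0.781, 0.624, -0.001]
contact_force: [-0.3, 0.3, 0.2]
gripper_width: 0.671
time: 8.25
tool_pos: [0.5553, 0.019, 0.1593]
tool_rot: [0.0, 0.781, 0.625, -0.0]
contact_force: [0.6, -1.4, -0.8]
gripper_width: 0.674
[0.55532832 0.01901746 0.15931099] 77.35293421722642
mid_dish_mid 0.76 [316. 302. 146. 139.] rect [557.7  21.6] [62. 57.] 77.4 circ [557.5  21.4] 31.1 z95 0.174
big_dish 0.82 [316. 102. 123. 131.] rect [575.8 106.7] [92. 93.] 77.3 circ [575.4 106.7] 47.2 z95 0.0244
tray 0.79 [307. 202. 337. 400.] rect [549.8  49.5] [263. 266.] 78.6 circ [561.6  46.6] 177.2 z95 0.0148
[0.55533706 0.01905525 0.15931788] 0.6720775137937337
```

View pics/w3.png

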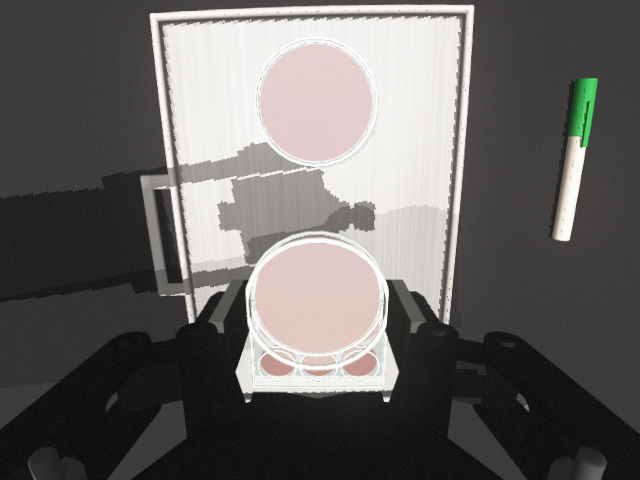

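Held dish at (316,300), big dish at (317,102): the relative shift is tx 87, ty -1.

```bash
python3 -m crank '[40,-1,0,0,50,75,-1,20,0,50,87,-1,60,0,50,87,-1,90,0,50,87,-1,110,0,50,87,-1,122,0,50,87,-1,130,0,50,87,-1,134,0,50,87,-1,136,0,50,87,-1,136,0,50]'
python3 -m crank '[0,0,0,0,50,0,0,0,0,50,0,0,0.5,0,50,0,0,0.5,0,50,0,0,0.5,0,50,0,0,0.5,0,70,0,0,0.5,0,75,0,0,0.5,0,85,0,0,0.5,0,95,0,0,0.5,0,95]'
python3 -m crank '[0,0,-10,0,100,0,0,-40,0,100,0,0,-80,0,100,0,0,-130,0,100,-60,0,-150,0,100,-87,0,-150,0,100,-87,0,-150,0,100,-87,0,-150,0,100,-87,0,-150,0,100,-87,0,-150,0,100]'
python3 - <<'E'
from h import *
p,R=tool();print(p,ang())
look("wrist",{"mid_dish_mid":.038,"big_dish":.023},"w4.png")
look("top",{"mid_dish_mid":.038,"big_dish":.023,"small_dish_mid":.012,"well_plate":.023,"logger_mid":.022})
print(tool()[0])
E
```

```text
time: 9.5
tool_pos: [0.5744, 0.1041, 0.0245]
tool_rot: [0.001, 0.781, 0.625, 0.001]
contact_force: [0.1, -0.1, -0.8]
gripper_width: 0.671
time: 10.5
tool_pos: [0.5731, 0.1042, 0.0225]
tool_rot: [-0.0, 0.781, 0.625, -0.0]
contact_force: [-0.1, -0.6, -0.0]
gripper_width: 0.951
time: 11.5
tool_pos: [0.5542, 0.0202, 0.1724]
tool_rot: [-0.0, 0.78, 0.625, -0.0]
contact_force: [-0.2, 0.0, 0.4]
gripper_width: 0.999
[0.55420802 0.02022578 0.17236631] 77.4354387537933
mid_dish_mid 0.58 [320. 108.  85.  85.] rect [576.  104.8] [59. 60.] 77.5 circ [575.8 105.1] 30.6 z95 0.0393
big_dish 0.87 [320. 105. 118. 127.] rect [575.3 106.7] [93. 94.] 52.7 circ [575.6 106.8] 47.3 z95 0.0244
big_dish 0.89 [277. 231.  44.  43.] rect [562.2  71. ] [27. 71.] 80.5 circ [563.1  76.4] 35.8 z95 0.0261
small_dish_mid 0.87 [473. 222.  20.  20.] rect [ 582.6 -307.5] [40. 36.] 88.8 circ [ 581.9 -307.1] 21.0 z95 0.0149
small_dish_mid 0.75 [475. 292.  36.  31.] rect [ 439.  -294.3] [65. 40.] 52.8 circ [ 438.8 -293.9] 35.3 z95 0.025
well_plate 0.87 [380. 252.  50.  62.] rect [ 522.5 -125.4] [ 40. 126.] 77.7 circ [ 523.4 -124.9] 64.3 z95 0.0249
logger_mid 0.7 [473. 294.  34.  34.] rect [ 438.4 -290.5] [64. 41.] 51.7 circ [ 438.2 -290. ] 34.9 z95 0.025
[0.55436499 0.01941352 0.17273546]
```

View pics/w4.png

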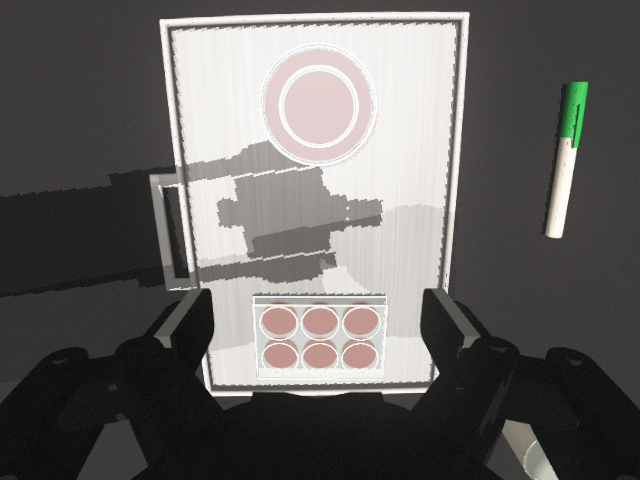

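The medium dish is centred on the large one within about 2 mm. Now the small dish.

```bash
python3 -m crank '[-40,13,0,0,100,-80,26,0,0,100,-120,39,0,0,100,-160,52,0,0,100,-200,65,0,0,100,-240,78,0,0,100,-280,91,20,0,100,-312,99,50,0,100,-312,99,72,0,100,-312,99,72,0,100]'
python3 -m crank '[0,0,0,0,100,0,0,0,0,100,0,0,0,0,100,0,0,0,0,100,0,0,0,0,100,0,0,0,0,100,0,0,0,0,100,0,0,0,0,100,0,0,0,0,100,0,0,0,0,100]'
python3 - <<'E'
from h import *
p,R=tool();print(p,ang(),np.round(status.state()["joint_pos"],2))
look("wrist",{"small_dish_mid":.012})
E
```

```text
time: 12.95
tool_pos: [0.5799, -0.3063, 0.096]
tool_rot: [-0.004, 0.781, 0.624, -0.001]
contact_force: [-1.1, 1.0, 0.0]
gripper_width: 0.995
time: 13.95
tool_pos: [0.5826, -0.3068, 0.1007]
tool_rot: [-0.0, 0.781, 0.625, -0.0]
contact_force: [0.0, -0.0, 0.2]
gripper_width: 1.004
[ 0.58260528 -0.30684209  0.10070117] 77.35470480533422 [-0.6   0.24  1.63 -0.    1.27 -0.38]
small_dish_mid 0.66 [318. 235.  58.  52.] rect [ 586.1 -305.2] [40. 38.] 77.4 circ [ 586.1 -305.2] 20.3 z95 0.0132
```

```bash
python3 -m crank '[0,1,30,0,100,0,1,60,0,100,0,1,82,0,80,0,1,94,0,70,0,1,98.5,0,70,0,1,98.5,0,70,0,1,98.5,0,70,0,1,98.5,0,50,0,1,98.5,0,25,0,1,98.5,0,25]'
python3 -m crank '[0,0,0,0,25,0,0,0,0,25,0,0,0,0,25,0,0,0,0,25,0,0,-10,0,25,0,0,-40,0,25,0,0,-80,0,25,0,0,-110,0,25,0,0,-110,0,25,0,0,-110,0,25]'
python3 - <<'E'
from h import *
print(tool()[0],status.state()["gripper_width"])
E
```

```text
time: 15.05
tool_pos: [0.5849, -0.3078, 0.0044]
tool_rot: [0.002, 0.781, 0.625, 0.0]
contact_force: [-0.5, -0.0, 4.9]
gripper_width: 0.417
time: 16.05
tool_pos: [0.584, -0.3073, 0.1136]
tool_rot: [0.001, 0.781, 0.625, 0.0]
contact_force: [-0.4, -0.2, -1.3]
gripper_width: 0.416
[ 0.58401399 -0.30726105  0.11357608] 0.41628668468426966
```

```bash
python3 -m crank '[20,-6,-30,0,25,60,-19,-50,0,25,100,-32,-50,0,25,140,-45,-50,0,25,180,-58,-50,0,25,220,-71,-50,0,25,260,-84,-50,0,25,290,-93,-50,0,25,312,-100,-50,0,25,312,-100,-50,0,25]'
python3 -m crank '[0,0,0,0,25,0,0,0,0,25,0,0,0,0,25,0,0,0,0,25,0,0,0,0,25,0,0,0,0,25,0,0,0,0,25,0,0,0,0,25,0,0,0,0,25,0,0,0,0,25]'
python3 - <<'E'
from h import *
p,R=tool();print(p,ang())
look("wrist",{"small_dish_mid":p[2]+.010,"mid_dish_mid":.038,"big_dish":.023},"w5.png")
E
```

```text
time: 17.05
tool_pos: [0.5525, 0.0219, 0.1599]
tool_rot: [-0.002, 0.78, 0.626, -0.001]
contact_force: [-0.2, -0.8, -0.3]
gripper_width: 0.418
time: 18.05
tool_pos: [0.5543, 0.0193, 0.1623]
tool_rot: [0.0, 0.781, 0.625, 0.0]
contact_force: [-0.3, -0.1, -0.5]
gripper_width: 0.42
[0.55433793 0.01932681 0.16230325] 77.3631671263217
small_dish_mid 0.98 [317. 293.  85.  89.] rect [556.7  23.5] [41. 35.] 79.4 circ [557.1  23.5] 20.5 z95 0.1709
mid_dish_mid 0.93 [317. 107.  84.  86.] rect [575.3 104.9] [60. 59.] 51.2 circ [575.5 104.9] 30.3 z95 0.0393
big_dish 0.79 [316. 103. 123. 128.] rect [575.3 106.7] [93. 92.] 22.4 circ [575.2 106.9] 47.1 z95 0.0244
```

View pics/w5.png

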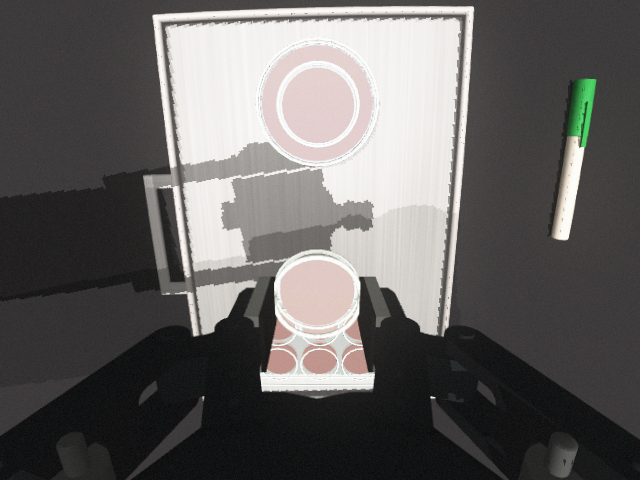

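```bash
python3 -m crank '[40,0,0,0,25,75,0,20,0,25,85,0,55,0,25,85,0,82,0,25,85,0,100,0,25,85,0,110,0,25,85,0,117,0,25,85,0,120,0,25,85,0,121,0,25,85,0,121,0,25]'
python3 -m crank '[0,0,0,0,25,0,0,0,0,25,0,0,0.7,0,25,0,0,0.7,0,25,0,0,0.7,0,25,0,0,0.7,0,46,0,0,0.7,0,52,0,0,0.7,0,60,0,0,0.7,0,70,0,0,0.7,0,75]'
python3 -m crank '[0,0,-10,0,80,0,0,-40,0,80,0,0,-80,0,80,0,0,-130,0,100,-60,0,-150,0,100,-87,0,-150,0,100,-87,0,-150,0,100,-87,0,-150,0,100,-87,0,-150,0,100,-87,0,-150,0,100]'
python3 - <<'E'
from h import *
p,R=tool();print(p,ang())
look("wrist",{"small_dish_mid":.05,"mid_dish_mid":.038,"big_dish":.023,"well_plate":.023,"tray":.015})
E
```

```text
time: 19.25
tool_pos: [0.5739, 0.1022, 0.0424]
tool_rot: [0.001, 0.781, 0.625, 0.001]
contact_force: [-0.4, -0.2, 1.6]
gripper_width: 0.417
time: 20.25
tool_pos: [0.5727, 0.1022, 0.0403]
tool_rot: [-0.0, 0.781, 0.625, -0.0]
contact_force: [0.7, 0.1, -0.3]
gripper_width: 0.75
time: 21.25
tool_pos: [0.5538, 0.0183, 0.1901]
tool_rot: [-0.0, 0.78, 0.625, -0.0]
contact_force: [-0.8, 0.5, 0.6]
gripper_width: 1.001
[0.55375101 0.01825128 0.19010751] 77.42979175264811
small_dish_mid 0.76 [320. 105.  51.  48.] rect [574.8 104.2] [37. 37.] 77.5 circ [575.3 104.5] 19.5 z95 0.0513
mid_dish_mid 0.91 [320. 107.  80.  76.] rect [575.4 104.8] [59. 59.] 9.0 circ [575.5 104.9] 30.2 z95 0.0394
big_dish 0.69 [318. 103. 112. 118.] rect [575.3 107.1] [93. 93.] 82.2 circ [575.4 106.7] 47.2 z95 0.0244
well_plate 0.71 [319. 324. 131.  80.] rect [532.9 -96.8] [ 93. 125.] 77.4 circ [532.2 -97.2] 76.0 z95 0.023
```

The small dish is stacked within about 1 mm. Next I'll fit the tray frame offline from the saved top picture and move to the logger.

```bash
python3 -m crank '[-40,-5,0,2.7,100,-80,-10,0,5.4,100,-120,-15,0,8,100,-160,-20,0,10.8,100,-200,-26,0,13.5,100,-240,-32,20,17,100,-280,-38,40,20,100,-310,-43,60,24,100,-327,-45,80,26.5,100,-327,-45,85,26.5,100]'
python3 -m crank '[0,0,0,0,100,0,0,0,0,100,0,0,0,0,100,0,0,0,0,100,0,0,0,0,100,0,0,0,0,100,0,0,0,0,100,0,0,0,0,100,0,0,0,0,100,0,0,0,0,100]'
python3 - <<'E'
from h import *
p,R=tool();print(p,ang())
look("wrist",{"logger_mid":.022},"w6.png")
im=cv2.imread("pics/top0.png"); g=cv2.cvtColor(im,cv2.COLOR_BGR2GRAY); m=(g>110).astype(np.uint8); m[:160]=0;m[320:]=0;m[:,:225]=0;m[:,430:]=0
m=cv2.morphologyEx(m,cv2.MORPH_CLOSE,np.ones((5,5))); m=cv2.morphologyEx(m,cv2.MORPH_OPEN,np.ones((15,15)))
cn=max(cv2.findContours(m,0,cv2.CHAIN_APPROX_NONE)[0],key=cv2.contourArea).reshape(-1,2)
P=(onz(cal("top"),cn,.012)[:,:2]*1000).astype(np.float32); print(cv2.minAreaRect(P))
E
```

```text
time: 22.55
tool_pos: [0.4365, -0.2926, 0.103]
tool_rot: [-0.002, 0.904, 0.428, -0.001]
contact_force: [-0.5, 0.3, -1.0]
gripper_width: 0.992
time: 23.55
tool_pos: [0.4384, -0.2919, 0.1056]
tool_rot: [-0.0, 0.903, 0.429, -0.0]
contact_force: [0.1, -0.1, -0.3]
gripper_width: 1.0
[ 0.43839648 -0.29194211  0.10555094] 50.85392885794931
logger_mid 0.95 [318. 233.  54.  90.] rect [ 442.2 -289.4] [62. 36.] 52.1 circ [ 442.2 -289.7] 34.3 z95 0.0237
((548.8939208984375, 1.169036865234375), (356.9136962890625, 249.7163543701172), 78.69116973876953)
```

View pics/w6.png

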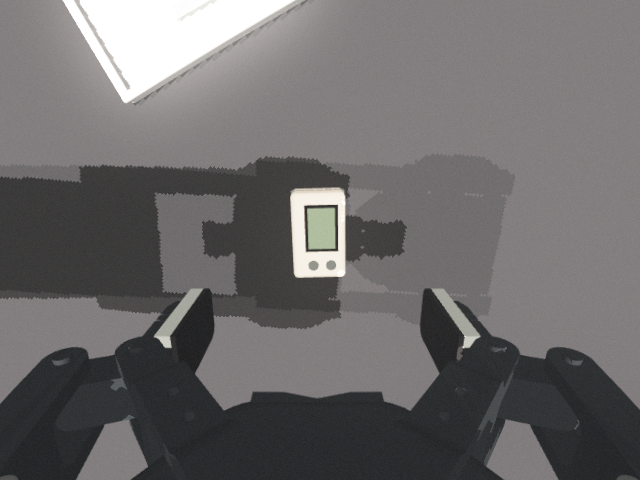

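Logger centred at (318,233) and aligned with the tool. The tray fit gives a centre of about (549,1) and yaw of about -11.4°.

```bash
python3 -m crank '[2,-0.5,30,0,100,2,-0.5,60,0,100,2,-0.5,85,0,80,2,-0.5,97,0,70,2,-0.5,102,0,70,2,-0.5,102,0,70,2,-0.5,102,0,70,2,-0.5,102,0,45,2,-0.5,102,0,20,2,-0.5,102,0,20]'
python3 -m crank '[0,0,0,0,20,0,0,0,0,20,0,0,0,0,20,0,0,0,0,20,0,0,-10,0,20,0,0,-40,0,20,0,0,-80,0,20,0,0,-120,0,20,0,0,-120,0,20,0,0,-120,0,20]'
python3 -m crank '[40,-4,0,-3,20,80,-9,0,-6,20,120,-14,0,-9,20,160,-19,0,-12,20,200,-24,0,-15,20,240,-29,0,-18,20,280,-34,0,-22,20,310,-37,0,-25,20,327,-38,0,-28,20,327,-38,0,-28,20]'
python3 -m crank '[0,0,0,0,20,0,0,0,0,20,0,0,0,0,20,0,0,0,0,20,0,0,0,0,20,0,0,0,0,20,0,0,0,0,20,0,0,0,0,20,0,0,0,0,20,0,0,0,0,20]'
python3 - <<'E'
from h import *
p,R=tool();print(p,ang())
look("wrist",{"logger_mid":p[2]+.018,"big_dish":.023},"w7.png")
E
```

```text
time: 24.65
tool_pos: [0.4404, -0.291, 0.0053]
tool_rot: [0.001, 0.903, 0.429, 0.001]
contact_force: [0.9, -0.2, 4.5]
gripper_width: 0.406
time: 25.65
tool_pos: [0.4397, -0.2904, 0.125]
tool_rot: [0.001, 0.903, 0.429, 0.0]
contact_force: [-0.3, -0.1, -0.7]
gripper_width: 0.403
time: 26.65
tool_pos: [0.6158, -0.0109, 0.1216]
tool_rot: [-0.001, 0.771, 0.636, -0.001]
contact_force: [-0.2, 0.0, -1.0]
gripper_width: 0.405
time: 27.65
tool_pos: [0.6162, -0.0123, 0.1236]
tool_rot: [-0.0, 0.772, 0.635, -0.0]
contact_force: [0.6, 0.1, -1.1]
gripper_width: 0.402
[ 0.61624432 -0.01233965  0.12355276] 78.86856236375957
logger_mid 0.62 [317. 303.  95. 143.] rect [618.6  -9. ] [63. 35.] 80.0 circ [618.6  -9.5] 34.4 z95 0.1417
big_dish 0.56 [220.  72. 148. 143.] rect [575.4 103.6] [88. 96.] 77.5 circ [576.2 106.5] 48.3 z95 0.0246
```

View pics/w7.png

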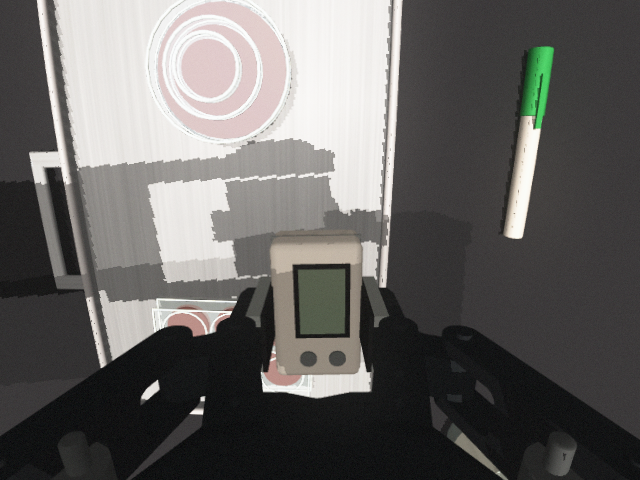

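```bash
python3 -m crank '[0,0,35,0,20,0,0,65,0,20,0,0,85,0,20,0,0,98,0,20,0,0,106,0,20,0,0,111,0,20,0,0,114,0,20,0,0,116,0,20,0,0,116.5,0,20,0,0,116.5,0,20]'
python3 -m crank '[0,0,0,0,20,0,0,0,0,20,0,0,0.7,0,20,0,0,0.7,0,20,0,0,0.7,0,20,0,0,0.7,0,44,0,0,0.7,0,48,0,0,0.7,0,53,0,0,0.7,0,53,0,0,0.7,0,53]'
python3 -m crank '[0,0,-10,0,53,0,0,-40,0,53,0,0,-80,0,53,0,0,-120,0,100,0,0,-160,0,100,0,0,-180,0,100,0,0,-180,0,100,0,0,-180,0,100,0,0,-180,0,100,0,0,-180,0,100]'
python3 - <<'E'
from h import *
p,R=tool();print(p,ang())
look("wrist",{"logger_mid":.025,"big_dish":.023,"well_plate":.023})
E
```

```text
time: 28.8
tool_pos: [0.6172, -0.0125, 0.0083]
tool_rot: [0.001, 0.772, 0.635, 0.001]
contact_force: [-0.5, 0.3, 2.4]
gripper_width: 0.405
time: 29.8
tool_pos: [0.616, -0.0124, 0.006]
tool_rot: [-0.0, 0.772, 0.635, -0.0]
contact_force: [-0.7, 0.4, 0.1]
gripper_width: 0.536
time: 30.8
tool_pos: [0.6151, -0.0123, 0.184]
tool_rot: [-0.001, 0.772, 0.635, -0.001]
contact_force: [-0.2, 0.5, -0.6]
gripper_width: 1.001
[ 0.61507718 -0.01226589  0.18404793] 78.8588817726263
logger_mid 0.72 [322. 211.  46.  69.] rect [618.6 -11.6] [62. 37.] 82.2 circ [618.6 -12. ] 33.9 z95 0.0269
big_dish 0.78 [239.  82. 116. 121.] rect [575.5 107. ] [94. 94.] 77.9 circ [575.4 106.4] 47.9 z95 0.0249
well_plate 0.92 [248. 310. 133.  86.] rect [533.5 -97.4] [ 93. 127.] 76.4 circ [534.4 -97.5] 74.4 z95 0.0234
```

```bash
python3 -m crank '[32,-31,0,0,100,64,-62,0,0,100,96,-93,0,0,100,128,-124,0,0,100,160,-155,0,0,100,192,-186,10,0,100,224,-217,25,0,100,250,-242,40,0,100,256,-248,55,0,100,256,-248,55,0,100]'
python3 -m crank '[0,0,0,0,100,0,0,0,0,100,0,0,0,0,100,0,0,0,0,100,0,0,0,0,100,0,0,0,0,100,0,0,0,0,100,0,0,0,0,100,0,0,0,0,100,0,0,0,0,100]'
python3 - <<'E'
from h import *
p,R=tool();print(p,ang(),np.round(status.state()["joint_pos"],2))
look("wrist",{"beaker_mid":.058},"w8.png")
E
```

```text
time: 32.0
tool_pos: [0.4202, 0.2866, 0.1286]
tool_rot: [-0.0, 0.772, 0.636, -0.002]
contact_force: [0.3, -0.5, -0.3]
gripper_width: 1.0
time: 33.0
tool_pos: [0.4223, 0.2867, 0.1314]
tool_rot: [-0.0, 0.772, 0.635, -0.0]
contact_force: [-0.3, -0.0, 0.3]
gripper_width: 1.0
[0.42234889 0.28671408 0.1313716 ] 78.86834516689729 [ 0.45 -0.14  1.97 -0.    1.31  0.64]
beaker_mid 0.8 [150. 113. 151. 128.] rect [340.8 386.4] [89. 72.] 6.9 circ [341.9 384.4] 45.7 z95 0.0822
beaker_mid 0.79 [319. 235.  72.  77.] rect [425.9 292.6] [53. 45.] 78.9 circ [426.  292.6] 26.8 z95 0.0588
```

View pics/w8.png

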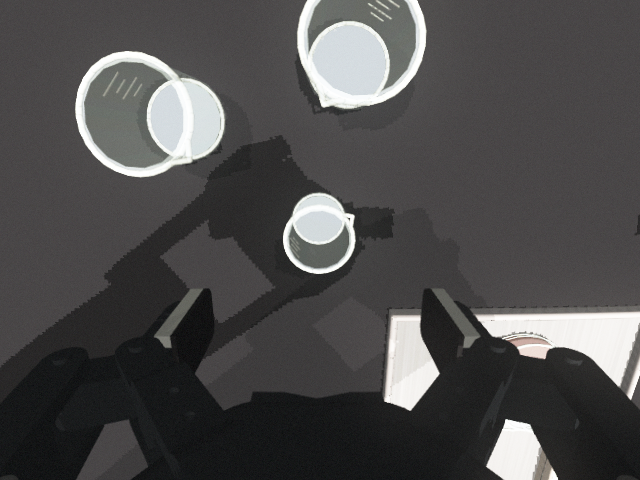

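The small beaker's rim is at (319,239), with its lip at about (352,217). I'll turn 20° to keep the pads clear of the lip and grip the upper half.

```bash
python3 -m crank '[1,0,10,7,100,1,0,20,14,100,1,0,30,20,100,1,0,55,20,100,1,0,80,20,100,1,0,95,20,100,1,0,101,20,100,1,0,101,20,90,1,0,101,20,70,1,0,101,20,50]'
python3 -m crank '[0,0,0,0,25,0,0,0,0,25,0,0,0,0,25,0,0,0,0,25,0,0,0,0,25,0,0,-5,0,25,0,0,-20,0,25,0,0,-60,0,25,0,0,-100,0,25,0,0,-120,0,25]'
python3 - <<'E'
from h import *
p,R=tool();print(p,ang()); print(rel([.549,.0007,p[2]]))
look("wrist",{"beaker_mid":.15},"w9.png")
E
```

```text
time: 34.1
tool_pos: [0.4236, 0.2882, 0.0318]
tool_rot: [0.0, 0.871, 0.491, 0.001]
contact_force: [-0.1, 0.2, -0.2]
gripper_width: 0.578
time: 35.1
tool_pos: [0.4241, 0.2884, 0.1554]
tool_rot: [0.0, 0.871, 0.491, 0.003]
contact_force: [-0.0, 0.5, 0.1]
gripper_width: 0.502
[0.42406697 0.28843521 0.15538093] 58.86521588706338
[-1.817e+02  2.557e+02 -1.000e-01]
beaker_mid 0.91 [285.  61. 113. 120.] rect [465.7 378.6] [45. 45.] 58.5 circ [466.4 379.7] 24.4 z95 0.0853
beaker_mid 0.89 [145. 183. 129.  99.] rect [388. 373.] [58. 45.] 2.1 circ [388.1 370.7] 30.1 z95 0.0848
```

View pics/w9.png

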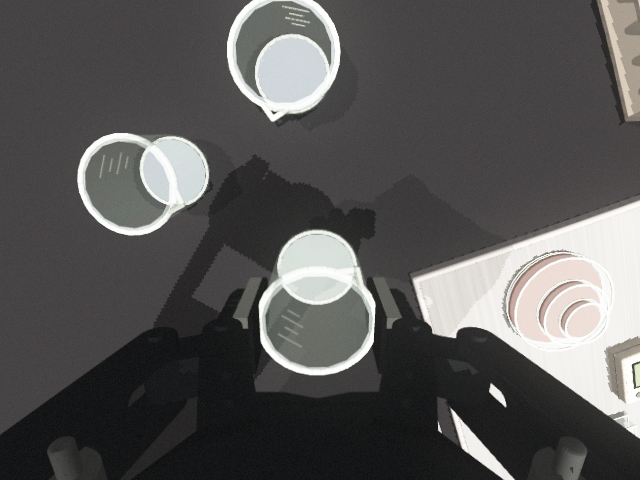

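```bash
python3 -m crank '[-25,36,0,-2.5,25,-50,71,0,-5,25,-75,106,0,-7.5,25,-100,141,0,-10,25,-125,176,0,-12.5,25,-150,211,0,-15,25,-172,241,0,-18,25,-182,256,0,-20,25,-182,256,0,-20,25,-182,256,0,-20,25]'
python3 -m crank '[0,0,0,0,25,0,0,0,0,25,0,0,0,0,25,0,0,0,0,25,0,0,0,0,25,0,0,0,0,25,0,0,0,0,25,0,0,0,0,25,0,0,0,0,25,0,0,0,0,25]'
python3 - <<'E'
from h import *
p,R=tool();print(p,ang(),status.state()["gripper_width"]); print(rel([.549,.0007,.0334]))
E
```

```text
time: 36.2
tool_pos: [0.5466, -0.0003, 0.149]
tool_rot: [-0.001, 0.773, 0.635, -0.001]
contact_force: [0.7, 1.4, -0.3]
gripper_width: 0.499
time: 37.2
tool_pos: [0.5476, -0.0005, 0.1504]
tool_rot: [-0.0, 0.772, 0.635, 0.0]
contact_force: [-0.6, 0.0, -0.6]
gripper_width: 0.501
[ 0.54758712 -0.00054806  0.15041203] 78.8548565039258 0.5010266491329376
[  1.5   1.1 117. ]
```

```bash
python3 -m crank '[1,1,35,0,25,1,1,65,0,25,1,1,85,0,25,1,1,98,0,25,1,1,106,0,25,1,1,111,0,25,1,1,114,0,25,1,1,116,0,25,1,1,116.5,0,25,1,1,116.5,0,25]'
python3 -m crank '[0,0,0,0,25,0,0,0,0,25,0,0,0.7,0,25,0,0,0.7,0,25,0,0,0.7,0,25,0,0,0.7,0,54,0,0,0.7,0,58,0,0,0.7,0,65,0,0,0.7,0,72,0,0,0.7,0,78]'
python3 -m crank '[0,0,-5,0,85,0,0,-25,0,90,0,0,-60,0,100,0,0,-100,0,100,0,0,-150,0,100,0,0,-180,0,100,0,0,-180,0,100,0,0,-180,0,100,0,0,-180,0,100,0,0,-180,0,100]'
python3 -m crank '[-40,-20,0,0,100,-80,-40,0,0,100,-120,-60,0,0,100,-160,-80,0,0,100,-200,-100,0,0,100,-220,-110,0,0,100,-220,-110,0,0,100,-220,-110,0,0,100,-220,-110,0,0,100,-220,-110,0,0,100]'
python3 - <<'E'
from h import *
print(status.state()["tool_pos"])
look("top",{"small_dish_mid":.05,"mid_dish_mid":.038,"big_dish":.023,"well_plate":.023,"logger_mid":.025,"beaker_mid":.061},"t9.png")
im=cv2.imread("pics/t9.png"); cv2.imwrite("pics/t9c.png",cv2.resize(im[150:330,210:450],None,fx=3,fy=3,interpolation=cv2.INTER_CUBIC))
E
```

```text
time: 38.2
tool_pos: [0.5495, 0.0001, 0.0352]
tool_rot: [0.001, 0.772, 0.635, 0.0]
contact_force: [-1.9, -0.3, 4.8]
gripper_width: 0.501
time: 39.2
tool_pos: [0.5486, 0.0003, 0.033]
tool_rot: [-0.0, 0.772, 0.635, -0.0]
contact_force: [0.6, -0.1, -0.3]
gripper_width: 0.781
time: 40.2
tool_pos: [0.5476, 0.0004, 0.2109]
tool_rot: [-0.001, 0.772, 0.635, -0.001]
contact_force: [1.2, 0.4, 0.5]
gripper_width: 1.001
time: 41.2
tool_pos: [0.3988, -0.1934, 0.2129]
tool_rot: [-0.0, 0.772, 0.636, -0.0]
contact_force: [-0.2, -0.1, 0.1]
gripper_width: 1.001
[ 0.39883037 -0.19338681  0.21285024]
small_dish_mid 0.56 [276. 228.  19.  25.] rect [572.4 100.5] [37. 38.] 88.8 circ [572.4 100.5] 20.1 z95 0.0522
mid_dish_mid 0.56 [280. 227.  27.  29.] rect [572.4 102.4] [56. 54.] 89.1 circ [572.4 102. ] 28.9 z95 0.0401
big_dish 0.82 [278. 231.  44.  48.] rect [571.6 103.3] [96. 92.] 25.1 circ [572.4 102.9] 48.8 z95 0.026
well_plate 0.7 [380. 250.  52.  65.] rect [ 527.6 -102.9] [ 86. 129.] 77.4 circ [ 527.9 -102.3] 74.9 z95 0.0247
logger_mid 0.88 [336. 211.  30.  23.] rect [613.1 -16. ] [61. 40.] 79.2 circ [613.2 -15.4] 32.5 z95 0.0273
beaker_mid 0.97 [128. 356.  52.  44.] rect [344.1 377. ] [66. 92.] 25.1 circ [344.5 376.9] 46.6 z95 0.0815
beaker_mid 0.83 [125. 287.  51.  36.] rect [465.6 387.8] [92. 63.] 88.6 circ [465.4 387.8] 46.2 z95 0.0816
```

View pics/t9c.png

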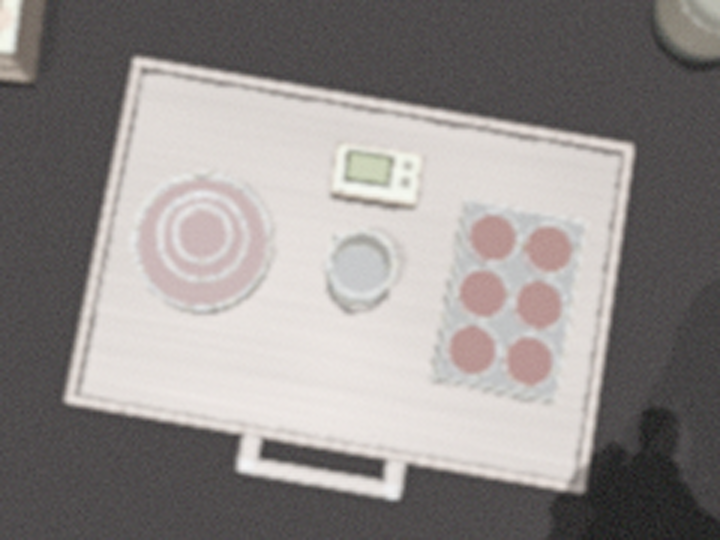

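The crop shows the three dishes concentric at (201,238), the beaker upright at (361,268) between dish and plate, and the logger square behind it at (376,175). I'll do one numeric check in the tray frame, then hand in if it passes.

```bash
python3 - <<'E'
from h import *
c=cal("top"); f=lambda u,v,z: onz(c,[[210+u/3-.33,150+v/3-.33]],z)[0,:2]*1000
C=[f(*q,.015) for q in((135,58),(633,145),(583,492),(66,403))]
o=np.mean(C,0); yv=(C[0]+C[3]-C[1]-C[2]); yv/=np.linalg.norm(yv); xv=np.array([yv[1],-yv[0]])
print("tray",o,np.degrees(np.arctan2(xv[1],xv[0])),np.linalg.norm(C[0]-C[1]),np.linalg.norm(C[0]-C[3]))
B=f(362,266,.006); L=f(376,174,.025)
ok=True
for n,P in(("beaker",B),("logger",L)): print(n,P,"tray xy",(P-o)@xv,(P-o)@yv)
d=[np.linalg.norm(B-q) for q in([572.2,103.8],[526.8,-103.3])]; print(d)
if abs((B-o)@xv)<12 and abs((L-o)@xv-69)<12 and abs((L-o)@yv)<12 and all(98<x<122 for x in d): print("handing in",order.job_done())
E
```

```text
tray [5.49912668e+02 4.90816704e-01] -11.194334710465348 350.2962066945329 240.9231519826632
beaker [554.65905622  -4.6453567 ] tray xy 5.653207992276331 -4.117003193746951
logger [614.95633404 -15.02941169] tray xy 66.81922424998793 -2.597540789664138
[np.float64(109.8548137272839), np.float64(102.5127585110215)]
the job is handed in; nothing more can be done
handing in None
```

The tray is made up and I handed the job in at about 41 s. The hand-in gives no verdict, so what follows rests on my own last measurements.

| Check | Last reading | Allowed |
|---|---|---|
| Medium dish centred on the large dish | within about 2 mm | 10 mm |
| Small dish centred on the medium dish | within about 2 mm | 10 mm |
| Beaker from the tray's middle line | about 6 mm | 15 mm |
| Beaker to the large dish | 110 mm | 95–125 mm |
| Beaker to the plate | 103 mm | 95–125 mm |
| Logger behind the tray's centre | 67 mm, 3 mm to the side | 69 mm ± 15 mm, 15 mm to the side |
| Logger angle to the back edge | about 2° off | 15° |

The final top picture shows all four things standing or lying flat, and the gripper is open and clear of everything. The large dish and the plate read within about 2 mm of where they started. I did not measure the rack, bottle or pen again; the arm stayed clear of them.

Three checks fell short:
- **Beaker detection:** the network missed the placed beaker in that last picture, so I read its position from the pixels by hand. That reading is about 7 mm from where the arm released it, and both are inside the limits.
- **Camera disagreement:** the cameras did not agree. The wrist camera read about 3–7 mm off the top one, and the scene camera about 10 mm off, so I left the scene camera out. I relied on the top camera and on differences within the wrist view.
- **Level of the dishes:** I judged this by eye and by the measured top heights, not as tilt angles.

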